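Clamp the flange on the sloped drilling fixture with the wing nut from the parts drawer

TASK

Pull the parts drawer out to its stop, take the orange wing nut out of it and screw it onto the slanted stud of the green drilling fixture, all the way down until it sits flat on the dark washer: unless it falls straight into the thread, turn it backward until you feel the start drop, then forward (clockwise). Let go of it there, leave the drawer open, and do not knock over or shove the other things on the bench.

Things in the scene. Friction and masses are not known exactly. Their poses are not given: they have to be found in the camera images.
- cabinet_drawer0 (a joint): How far the parts drawer is pulled out, in m: 0 shut, 0.150 fully out against its stop. Starts within 0.015 of shut. It slides with light friction (about 1 N) along the cabinet's own -x, towards the robot.
- cabinet: Low grey cabinet fixed to the bench, 220 deep (x), 260 wide (y), 150 mm high, with one drawer with a blue front. Origin at the centre of its underside; its front faces its own -x.
- cabinet_drawer0_handle (a point): Middle of the drawer's steel handle: a round horizontal bar along the cabinet's y, 120 mm long, about 10 mm thick, 35 mm in front of the drawer's front and 38 mm below the cabinet's top; take it from above. It moves with the drawer.
- drawer_floor (a point): Centre of the drawer's inner floor, 22 mm above the bench; moves with the drawer. Inside it is 175 mm long and 218 mm wide. The side walls end 22 mm, the blue front 12 mm below the cabinet's top. A small steel washer and a brass bush lie at its back and can stay there.
- nut: Orange wing nut, 100 mm high, about 0.16 kg: a round hub 56 mm across and 67 mm high, with a flat fin on top. Origin at the centre of its underside, z up through the fin, x along the fin. It starts standing upright in the front part of the drawer, turned anyhow.
- nut_fin (a point): Middle of the fin's top edge, on the nut's axis, 100 mm above its underside. The fin is 100 mm long (nut's x), 14 mm thick (y) and 33 mm high, standing on the flat top of the hub: grip it across its thickness.
- nut_pins (a point): Point on the nut's axis, 5 mm above its underside, level with the three steel pins (4.5 mm thick, 120 degrees apart) that stick into the bore and are its thread; 26 mm between tips. One is 30 degrees from the fin's +x. The bore is open below: 40 mm wide for 28 mm, then 26 mm wide up to 62 mm deep.
- seat (a point): Centre of the top face of the dark washer (72 mm across) on the green drilling fixture, which is fixed to the bench. The nut's underside must end here. The point's z runs up along the stud, which leans 30 degrees from vertical towards the fixture's front (its own -x, roughly towards the robot).
- stud_tip (a point): End of the stud on its axis, 60 mm above the washer's top along the stud. The stud is 24 mm thick; its smooth nose is 38 mm long and tapers to 14 mm at the end. The nut's bore has about 1 mm of room all round on it.
- crown (a point): Point on the stud's axis, 22 mm above the washer, level with its flat brass crown, 36 mm across, where the nut's pins first rest (underside then 19 mm above the washer, up to 24 on a post). Three openings about 37 degrees wide lead into a three-start right-hand thread, 30 mm a turn. Where they stand round the axis differs each time and is not reported.
- crown_turn (a point): Same point. Clockwise (seen from above the stud) the pins run against posts 4 mm high; backward by up to 75 degrees (90 from a post's top) they reach the openings, the nut drops 9 mm by its weight if free to, and stops on the posts' other side. From there about 145 degrees clockwise take it 10 mm down to the washer, where it stops turning.
- red_bin: Red open parts bin, 120 x 85 x 60 mm; loose bystander, to be left where it is.
- oil_bottle: Yellow oil bottle, 60 mm wide, 160 mm high; loose bystander, to be left where it is.
- screwdriver: Screwdriver with a red handle lying on the bench; loose bystander, to be left where it is.
- hammer: Hammer lying on the bench; loose bystander, to be left where it is.
- carton: Cardboard box, 160 x 120 x 90 mm; loose bystander, to be left where it is.
- mug: White mug, 76 mm wide, 90 mm high; loose bystander, to be left where it is.

How it is judged (in metres and radians):
On the way, in this order (a step that is already met when the one before it is completed fails the run):
1. the drawer is pulled out to its stop (value of joint cabinet_drawer0 above 0.143 m), for 0.1 s.
2. the nut is on the end of the stud, on its axis (z of nut in the frame of seat below 0.028 m and angle between the z axis of nut and the z axis of seat, either way round below 0.2 rad and distance between nut and seat below 0.03 m), for 0.1 s.
At the end, for the whole second after the job is handed in: The nut is screwed down on the stud: the centre of its underside within 3 mm of the washer's centre, its axis within 0.08 rad of the stud's, at rest; the drawer still at least 110 mm out (distance between nut and seat below 0.003 m and angle between the z axis of nut and the z axis of seat, either way round below 0.08 rad and linear speed of nut below 0.02 m/s and value of joint cabinet_drawer0 above 0.11 m); the robot touches nothing.
It fails at once if a bystander on the bench is shoved more than 30 mm or knocked over (distance of any of red_bin, oil_bottle, screwdriver, hammer, carton, mug from where it was at the start of the episode above 0.03 m or angle between any of oil_bottle, mug's own z axis and vertical above 0.5 rad).
It also fails if it takes over 72 s, if anything falls off the work surface, if the arm or the gripper's body presses on something with over 40 N, if the wrist force passes 120 N, or if a joint passes its speed limit or range.

ROBOT

A 6-joint arm with a two-finger parallel gripper is mounted at the origin on the work surface. World frame = base frame: x ahead of the robot, y to its left, z up, the work surface at z = 0. Lengths are in mm, angles in rad, forces in N, time in s.
With the tool pointing down it reaches from about 350 to 875 mm from the base axis. Payload 4.2 kg.
Tool frame: the origin (TCP) lies midway between the tips of the shut fingers; the grasp point (between the pads) lies 19 mm behind it; z points along the fingers, y is the direction in which the jaws open and shut (so a half turn about z gives the same grasp; the last joint's range is limited). The gripper opens to 85 mm and grips with 20 to 120 N. Pads are 22 mm wide; open, the fingers measure 114 mm over their backs; the gripper's body (76 mm by 85 mm) begins 54 mm behind the grasp point. The pads swing forward as they close: fully open they stand 13 mm farther back than shut.
Start: joints at [1.543, 0.385, 0.008, 0, -1.194, -0.259], TCP at [176.771, 599.459, 231.312] pointing down, gripper open.
Joint ranges: [-3.14, 3.14], [-1.21, 2.06], [-1.07, 1.41], [-3.16, 2.05], [-2.99, -0.16], [-3.1, 3.1]. Speed limits (rad/s): [2.79, 2.79, 3.14, 3.14, 3.14, 3.14].

INTERFACE

Orientations are given as a unit quaternion [x, y, z, w].
In Python, from bench import arm gives the robot as it stands. The module is installed in compiled form; this text tells all that it offers.
- The arm moves only by the tool drive_tool, never from a script. Its argument "moves" is a list that holds one entry, the list of rows, each a list of 7 numbers: the opening, from 0 (shut) to 1 (fully open), then the shift along the tool's x, y, z in m, then the turn, a rotation vector about the tool's x, y, z in rad. In form: [[[hand, dx, dy, dz, wx, wy, wz], ...]]. A call has 1 to 20 rows; each row shifts and turns the pose as measured when the row begins, along the tool's axes as they then stand; what a row does not reach is not made up. A row lasts 1/10 s, in which the tool goes at most 50 mm and 8.59 degrees, less where a joint would pass 70% of its speed; a pose out of reach is approached as far as the arm can. A call with a gripper value outside its range is refused whole. The fingers move at their own pace and stop on an object; the grip force is fixed at half the most. Time passes only in rows, so rows that do not move let the fingers close. It gives the time, the measured TCP pose, the force and the opening at its end, in the units of the state.
- arm.read_state(): the state, without advancing time (a new reading comes with each control period).
- arm.get_image(name): name is "side" or "top" or "wrist"; returns (picture, depth): 420x560x3 uint8, red, green, blue; 420x560 float32, mm along the optical axis (not along the pixel's ray), 0 where there is no reading.
- arm.camera_params(name): a dict with "fov_y" (degrees; the focal length in pixels is half the picture's height over the tangent of half this angle, whatever the lens; pixels are square), "cx", "cy" (the principal point, pixels), "k1" (the pictures are not rectified: a ray, as slopes to the right and down, at radius r is drawn at 1 + k1 r^2 times it, then the intrinsics apply), "world_from_camera" (4x4, takes a point from camera to world coordinates); the wrist camera has in their place "T_tool_cam" (4x4, takes a point from camera to tool coordinates, whose origin is the TCP and whose axes are the flange's). Camera axes: x right, y down, z forward; pixel columns grow to the right and rows downward; lengths in mm; the calibration is good to about 2 mm. A picture is of the moment at which its call begins: read the wrist's pose just before it. camera_params takes no time and is no camera call.
- arm.job_done(): hands the job in, once; it reports no verdict.
The state is a dict: "clock": time; "joints": joint angles; "joint_vel": joint speeds; "joint_efforts": joint torques, N m; "position": TCP position; "ee_rot": TCP orientation; "contact_force": force on the tool from outside, world axes, zero at the start; "wrist_torque": the same for the moment, N m; "gripper_width": finger opening in mm.
Only numpy, scipy, OpenCV 4.12 (cv2) and the standard library are available. Lean on these libraries where they do the work, as an engineer would, in place of code of your own. Each camera call takes 0.05 s, during which the arm holds its last target.

## Working session

There is one attempt and no reset: what is moved stays moved. The work goes in short steps, Python scripts to look and compute and a tool call to move; the robot and the scene stay as the last step left them, time stands still between calls to the robot, and variables do not carry over. Pictures are saved under pics/ and viewed, and the job is handed in when it is done.

Besides the shell and the picture viewer there is one more tool, called after ">>>" as name(argument=value, ...) on one line, values as JSON. drive_tool: Moves the arm, as the interface text tells. Its arguments: {"type":"object","properties":{"moves":{"type":"array","items":{"type":"array","items":{"type":"array","items":{"type":"number"}}}}},"required":["moves"]}

```bash
mkdir -p pics; ls
cat > h.py <<'E'
import numpy as np, cv2
from bench import arm
def save(n,img): cv2.imwrite('pics/'+n+'.png',cv2.cvtColor(img,cv2.COLOR_RGB2BGR))
E
python3 - <<'E'
from h import *
print(arm.read_state())
for n in ['side','top','wrist']:
    p=arm.camera_params(n); print(n,p)
    im,d=arm.get_image(n); save(n+'0',im); np.save(n+'0.npy',d); np.save(n+'0i.npy',im)
E
```

```text
pics
{'clock': 0.0, 'joints': array([ 1.54260522e+00,  3.85570716e-01,  6.62150605e-03, -4.84599467e-04,
       -1.19400043e+00, -2.58612644e-01]), 'joint_vel': array([-1.25045908e-03,  1.21916872e-03, -1.16234460e-03, -3.85358698e-04,
        3.40227890e-05,  2.57430074e-03]), 'joint_efforts': array([ 1.82602946e-05, -3.92288017e+01,  1.88411969e+01,  4.18646783e+00,
       -4.49734333e-03, -2.41246831e-06]), 'position': array([176.61790875, 598.91694979, 230.21348361]), 'ee_rot': array([ 9.89722181e-01, -1.42999282e-01, -9.99445624e-05,  1.09540892e-03]), 'contact_force': array([0.1044322 , 0.11165423, 0.46093124]), 'wrist_torque': array([ 0.01144923, -0.01736526,  0.02705541]), 'gripper_width': 85.22192770266432}
side {'fov_y': 50.891740129141226, 'cx': 277.15052662601903, 'cy': 211.0443177473216, 'k1': -0.09893484237936988, 'world_from_camera': array([[ 7.65793462e-01, -3.97988776e-01,  5.05138899e-01,
        -1.90113298e+02],
       [-6.42836703e-01, -4.95640238e-01,  5.84039149e-01,
        -8.75820129e+02],
       [ 1.79261382e-02, -7.71975187e-01, -6.35399846e-01,
         1
[... 349 characters left out ...]
.89933251e-03, -5.80244908e-03,
        -1.96829739e+01],
       [ 6.42688968e-03, -1.86137078e-01, -9.82502765e-01,
         1.42258031e+03],
       [ 0.00000000e+00,  0.00000000e+00,  0.00000000e+00,
         1.00000000e+00]])}
wrist {'fov_y': 62.195994265590905, 'cx': 286.7460707274982, 'cy': 208.40064774623752, 'k1': -0.06781261375947546, 'T_tool_cam': array([[-1.00089375e-03, -9.46468902e-01, -3.22793456e-01,
         8.42490409e+01],
       [ 9.99999144e-01, -6.75251574e-04, -1.12080426e-03,
        -2.14771659e-01],
       [ 8.42839584e-04, -3.22794302e-01,  9.46468768e-01,
        -1.42887307e+02],
       [ 0.00000000e+00,  0.00000000e+00,  0.00000000e+00,
         1.00000000e+00]])}
```

View pics/side0.png

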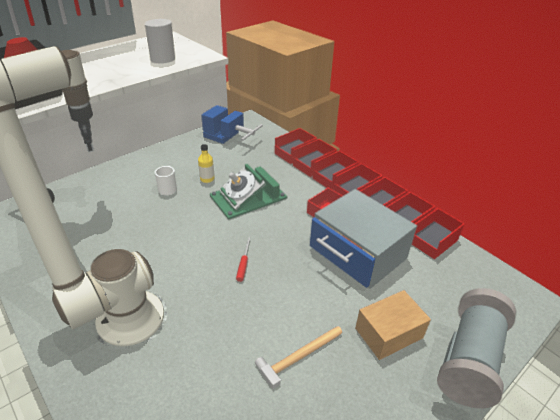

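View pics/top0.png

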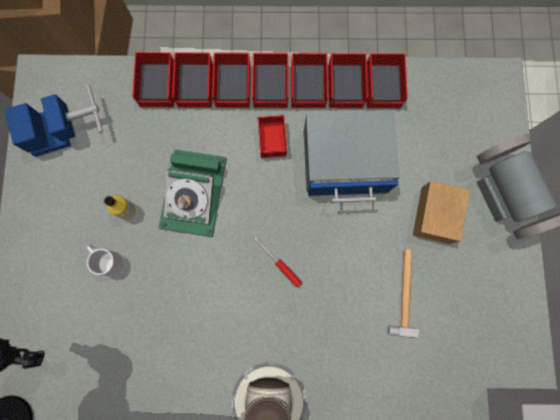

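View pics/wrist0.png

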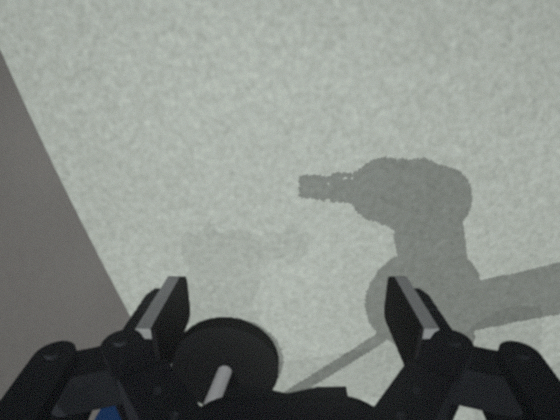

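The side and top views show the cabinet (top view about (350,155), handle (354,197)), and the fixture with its washer at (187,200). The screwdriver, hammer, carton, bottle and mug are all clear of these.

```bash
cat >> h.py <<'E'
from scipy.spatial.transform import Rotation as R
def K(n):
    p=arm.camera_params(n); f=210/np.tan(np.radians(p['fov_y'])/2)
    return p,np.array([[f,0,p['cx']],[0,f,p['cy']],[0,0,1.]]),np.array([p['k1'],0,0,0,0.])
def pose(st=None):
    st=st or arm.read_state(); T=np.eye(4); T[:3,:3]=R.from_quat(st['ee_rot']).as_matrix(); T[:3,3]=st['position']; return T
def wfc(n,T=None):
    p=arm.camera_params(n)
    return p['world_from_camera'] if n!='wrist' else (pose() if T is None else T)@p['T_tool_cam']
def slopes(n,uv):
    p,k,d=K(n); return cv2.undistortPointsIter(np.array(uv,float).reshape(-1,1,2),k,d,None,None,(3,50,1e-9)).reshape(-1,2)
def rays(n,uv,T=None):
    s=slopes(n,uv); W=wfc(n,T); d=np.c_[s,np.ones(len(s))]@W[:3,:3].T
    return W[:3,3],d       # point = o + d*depth
def onz(n,uv,z,T=None):
    o,d=rays(n,uv,T); return o+d*((z-o[2])/d[:,2])[:,None]
def pts(n,uv,D,T=None):
    uv=np.array(uv).reshape(-1,2); o,d=rays(n,uv,T); return o+d*D[uv[:,1].astype(int),uv[:,0].astype(int)][:,None]
def proj(n,P,T=None):
    p,k,d=K(n); C=np.linalg.inv(wfc(n,T)); P=np.array(P,float).reshape(-1,3)
    return cv2.projectPoints(P@C[:3,:3].T+C[:3,3],np.zeros(3),np.zeros(3),k,d)[0].reshape(-1,2)
def tri(n1,uv1,n2,uv2,T1=None,T2=None):
    o1,d1=rays(n1,[uv1],T1);o2,d2=rays(n2,[uv2],T2);d1=d1[0];d2=d2[0]
    s=np.linalg.lstsq(np.c_[d1,-d2],o2-o1,rcond=None)[0]; a=o1+d1*s[0];b=o2+d2*s[1]; return (a+b)/2,np.linalg.norm(a-b)
E
python3 - <<'E'
from h import *
for n,c in [('top',(150,140,80,100)),('top',(295,95,115,120)),('side',(205,160,90,60)),('side',(300,185,120,105))]:
    im=np.load(n+'0i.npy'); x,y,w,h=c; s=min(780//w,580//h)
    save(f'crop_{n}_{x}',cv2.resize(im[y:y+h,x:x+w],None,fx=s,fy=s,interpolation=cv2.INTER_CUBIC)); print(n,c,s)
im=np.load('top0i.npy');D=np.load('top0.npy')
for uv in [(350,120),(320,120),(380,170),(350,197),(390,192),(186,200),(184,203),(200,220),(120,206)]: print(uv,pts('top',[uv],D).round(1))
E
```

```text
top (150, 140, 80, 100) 5
top (295, 95, 115, 120) 4
side (205, 160, 90, 60) 8
side (300, 185, 120, 105) 5
(350, 120) [[ 812.6 -237.   150.8]]
(320, 120) [[ 813.2 -148.9  148.1]]
(380, 170) [[ 661.7 -320.3  147.7]]
(350, 197) [[ 589.1 -237.3  112.6]]
(390, 192) [[ 629.4 -384.1    0.8]]
(186, 200) [[576.9 241.8 118.8]]
(184, 203) [[565.3 244.5 132.3]]
(200, 220) [[529.9 211.7  43.9]]
(120, 206) [[560.2 435.3 108.9]]
```

```bash
ls pics
```

```text
crop_side_205.png
crop_side_300.png
crop_top_150.png
crop_top_295.png
side0.png
top0.png
wrist0.png
```

View pics/crop_top_150.png

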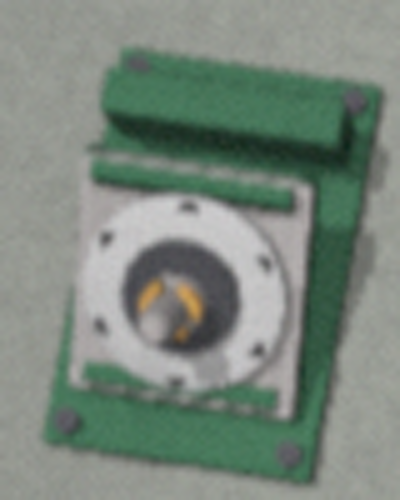

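View pics/crop_top_295.png

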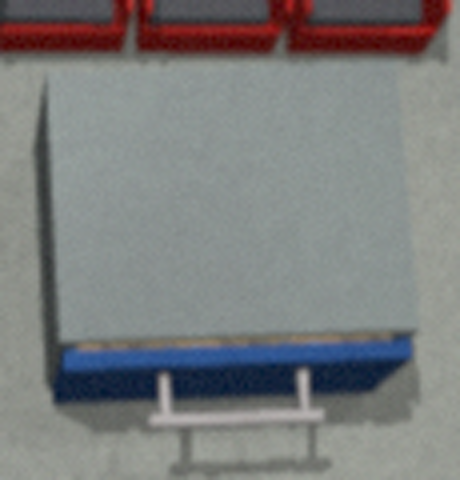

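View pics/crop_side_205.png

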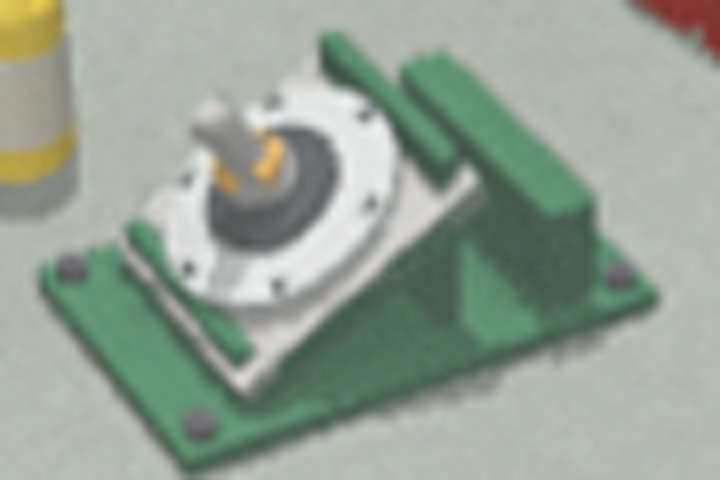

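View pics/crop_side_300.png

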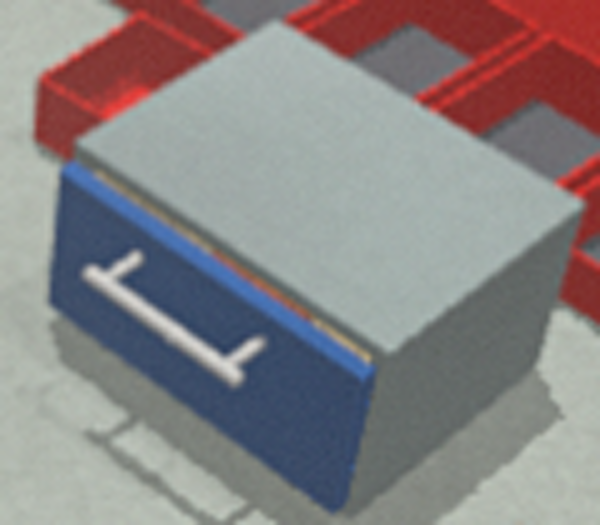

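The cabinet yaw is about +2° and the fixture yaw about -8.6°. Next I'll compute the handle, washer and stud.

Run:
```python
from h import *
# handle ends at z=112
e=onz('top',[(332.5,200),(376,198.5)],112); print('bar',e.round(1), e.mean(0).round(1))
v=e[0]-e[1]; print('len',np.linalg.norm(v),'yaw',np.degrees(np.arctan2(-v[0],v[1])))
s=np.array([(300+92/5,185+271/5),(300+237/5,185+379/5)])
e2=onz('side',s,112); print('side bar',e2.round(1),e2.mean(0).round(1))
for a,b in [((332.5,200),s[0]),((376,198.5),s[1])]: print(tri('top',a,'side',b))
# cabinet top by plane z=150 front corners
c=onz('top',[(295+57/4,95+340/4),(295+416/4,95+331/4),(295+47/4,95+72/4),(295+398/4,95+67/4)],150); print(c.round(1))
# stud tip
t=tri('top',(150+160/5,140+326/5),'side',(205+212/8,160+112/8)); print('tip',t)
# washer centre: dark ring fit
t2=tri('top',(150+182/5,140+295/5),'side',(205+272/8,160+188/8)); print('washer c',t2)
f=onz('top',[(150+45/5,140+440/5),(150+310/5,140+482/5),(150+382/5,140+90/5),(150+122/5,140+50/5)],12); print(f.round(1))
```

```text
bar [[ 580.  -185.8  112. ]
 [ 585.  -313.6  112. ]] [ 582.5 -249.7  112. ]
len 127.91169423365164 yaw 2.2419349935076087
side bar [[ 583.2 -185.5  112. ]
 [ 585.  -309.9  112. ]] [ 584.1 -247.7  112. ]
(array([ 580.62244012, -186.28666775,  113.79605411]), np.float64(2.3470733240234005))
(array([ 583.46667321, -312.2458423 ,  115.17969634]), np.float64(2.122401587834451))
[[ 630.6 -115.3  150. ]
 [ 638.3 -373.5  150. ]
 [ 834.1 -109.9  150. ]
 [ 839.2 -369.4  150. ]]
tip (array([556.75248073, 248.73753074, 140.02430553]), np.float64(1.483924647486819))
washer c (array([587.00101953, 247.87629464,  83.51578421]), np.float64(0.15965927982185651))
[[509.3 343.4  12. ]
 [483.5 178.1  12. ]
 [736.4 139.5  12. ]
 [762.3 307.   12. ]]
```

>>> drive_tool(moves=[[[1,0.033,0.037,0,0,0,0],[1,0.033,0.037,0,0,0,0],[1,0.033,0.037,0,0,0,0],[1,0.033,0.037,0,0,0,0],[1,0.033,0.037,0,0,0,0],[1,0.033,0.037,0,0,0,0],[1,0.033,0.037,0,0,0,0],[1,0.033,0.037,0,0,0,0]]])

```text
clock: 0.95
position: [345.3, 238.6, 227.4]
ee_rot: [0.99, -0.138, -0.0, 0.003]
contact_force: [1.4, 0.9, -0.2]
gripper_width: 85.6
```

>>> drive_tool(moves=[[[1,0.033,0.037,0,0,0,0],[1,0.033,0.037,0,0,0,0],[1,0.033,0.037,0,0,0,0],[1,0.033,0.037,0,0,0,0],[1,0.033,0.037,0,0,0,0],[1,0.033,0.037,0,0,0,0],[1,0.033,0.037,0,0,0,0],[1,0.033,0.037,0,0,0,0],[1,0.033,0.037,0,0,0,0],[1,0.033,0.037,0,0,0,0],[1,0,0,0,0,0,0.15],[1,0,0,0,0,0,0.15],[1,0,0,0,0,0,0.15],[1,0,0,0,0,0,0.15],[1,0,0,0,0,0,0.15],[1,0,0,0,0,0,0.15],[1,0,0,0,0,0,0.15],[1,0,0,0,0,0,0.15]]])

```text
clock: 2.75
position: [558.7, -221.3, 223.1]
ee_rot: [0.738, -0.675, -0.003, 0.003]
contact_force: [0.3, -0.2, -0.3]
gripper_width: 85.5
```

```bash
cat >> h.py <<'E'
def snap(n,tag):
    T=pose(); im,d=arm.get_image(n); save(tag,im); np.savez(tag+'.npz',im=im,d=d,T=T); return T,im,d
def load(tag): z=np.load(tag+'.npz'); return z['T'],z['im'],z['d']
def delta(p_w,R_w=None):
    T=pose(); print('pos',T[:3,3].round(1),'shift tool mm',(T[:3,:3].T@(np.array(p_w)-T[:3,3])).round(1))
    if R_w is not None: print('rotvec tool',R.from_matrix(T[:3,:3].T@R_w).as_rotvec().round(3))
def frame(z,y):  # tool orientation from z axis and approx y axis (world)
    z=np.array(z,float)/np.linalg.norm(z); y=np.array(y,float); y-=z*(y@z); y/=np.linalg.norm(y); return np.c_[np.cross(y,z),y,z]
E
python3 - <<'E'
from h import *
T,im,d=snap('wrist','w1')
yaw=np.radians(2.0); 
delta([583,-249,200],frame([0,0,-1],[-np.cos(yaw),-np.sin(yaw),0]))
print(proj('wrist',[[583,-249,112],[581,-189,112],[585,-309,112]],T).round(1))
E
```

```text
pos [ 558.7 -221.3  223. ] shift tool mm [ 29.7 -22.1  22.9]
rotvec tool [ 0.008 -0.001  0.051]
[[257.7 166.2]
 [255.6 240.3]
 [260.4  81. ]]
```

View pics/w1.png

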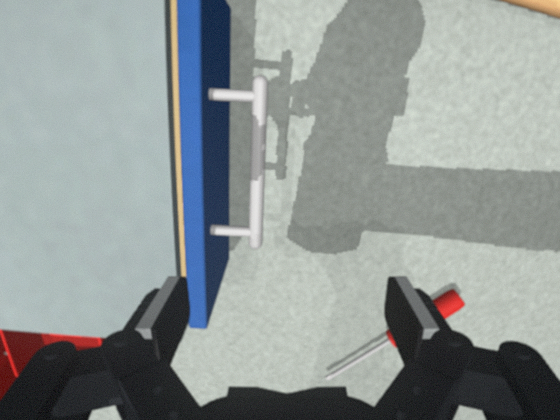

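The bar runs from (260,78) to (255,246) in the wrist view. That agrees with the projection from the top and side views.

>>> drive_tool(moves=[[[0.32,0.03,-0.022,0.02,0,0,0.05],[0.32,0,0,0.03,0.008,0,0],[0.32,0,0,0.01,0,0,0]]])

```text
clock: 3.1
position: [584.7, -250.1, 163.3]
ee_rot: [0.722, -0.692, 0.002, -0.001]
contact_force: [-0.2, 1.3, 1.0]
gripper_width: 43.8
```

Run:
```python
from h import *
yaw=np.radians(2.0); 
T,im,d=snap('wrist','w2')
delta([583,-250,94],frame([0,0,-1],[-np.cos(yaw),-np.sin(yaw),0]))
print(proj('wrist',[[583,-249,112],[581,-189,112],[585,-309,112]],T).round(1), arm.read_state()['gripper_width'])
```

```text
pos [ 584.8 -250.2  162.7] shift tool mm [-0.4  2.1 68.7]
rotvec tool [-0.004 -0.002  0.007]
[[291.8 236.9]
 [290.6 319.5]
 [293.1 136.8]] 36.05072403606648
```

View pics/w2.png

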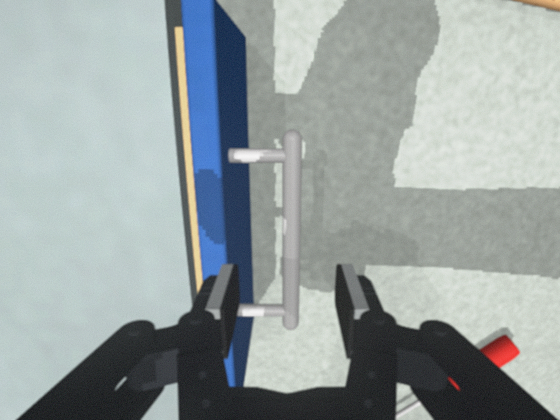

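The bar sits at column 292, midway between the fingers, and its posts lie outside the pads' width. I'll go down and close.

>>> drive_tool(moves=[[[0.3,0,0.002,0.03,0,0,0.007],[0.3,0,0,0.02,0,0,0],[0.3,0,0,0.014,0,0,0],[0.3,0,0,0.005,0,0,0],[0,0,0,0.002,0,0,0],[0,0,0,0,0,0,0],[0,0,0,0,0,0,0],[0,0,0,0,0,0,0],[0,0,0,0,0,0,0]]])

```text
clock: 4.05
position: [585.4, -250.9, 95.1]
ee_rot: [0.722, -0.692, 0.005, -0.001]
contact_force: [0.5, -0.4, -3.2]
gripper_width: 8.8
```

>>> drive_tool(moves=[[[0,0,0.02,0,0,0,0],[0,0,0.025,0,0,0,0],[0,0,0.025,0,0,0,0],[0,0,0.025,0,0,0,0],[0,0,0.02,0,0,0,0],[0,0,0.012,0,0,0,0],[0,0,0.005,0,0,0,0]]])

```text
clock: 4.75
position: [457.9, -255.8, 95.1]
ee_rot: [0.723, -0.691, 0.013, -0.007]
contact_force: [1.4, -0.4, -5.6]
gripper_width: 8.9
```

>>> drive_tool(moves=[[[0,0,0.006,0,0,0,0],[0,0,0.006,0,0,0,0],[0,0,0.006,0,0,0,0],[0,0,0.005,0,0,0,0],[0,0,0.004,0,0,0,0]]])

```text
clock: 5.25
position: [436.2, -256.8, 95.1]
ee_rot: [0.723, -0.691, 0.018, -0.011]
contact_force: [14.8, 4.5, -16.1]
gripper_width: 8.5
```

>>> drive_tool(moves=[[[0,0,0.005,0,0,0,0],[0,0,0.005,0,0,0,0]]])

```text
clock: 5.45
position: [436.6, -256.8, 95.1]
ee_rot: [0.723, -0.69, 0.028, -0.019]
contact_force: [11.7, 4.9, -12.2]
gripper_width: 9.2
```

Run:
```python
from h import *
snap('top','t1')
T,im,d=load('t1'); save('t1c',cv2.resize(im[80:260,280:440],None,fx=3,fy=3,interpolation=cv2.INTER_CUBIC))
```

```text
(no output)
```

View pics/t1c.png

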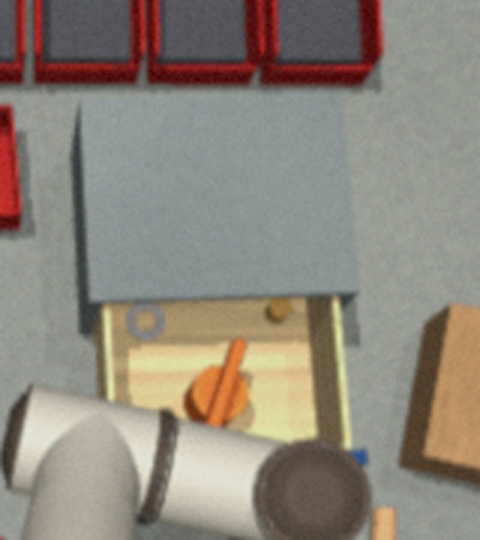

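The drawer is at its stop (149 mm of travel, then about 15 N). The nut stands in it with the fin running from about (239,342) to (215,425) in the crop. I'll release the handle and rise.

>>> drive_tool(moves=[[[0.3,0,0,0,0,0,0],[0.3,0,0,0,0,0,0],[0.3,0,0,0,0,0,0],[0.3,0,0,-0.02,0,0,0],[0.3,0,0,-0.03,0,0,0],[0.6,0,0,-0.045,0,0,0],[0.6,0,0,-0.045,0,0,0]]])

```text
clock: 6.2
position: [423.0, -255.2, 234.3]
ee_rot: [0.724, -0.69, 0.021, -0.014]
contact_force: [1.6, -0.2, -0.4]
gripper_width: 51.3
```

Run:
```python
from h import *
T,im,d=snap('wrist','w3')
print(T[:3,3],arm.read_state()['gripper_width'])
```

```text
[ 422.97415694 -255.22975349  234.27052258] 51.13095019934642
```

View pics/w3.png

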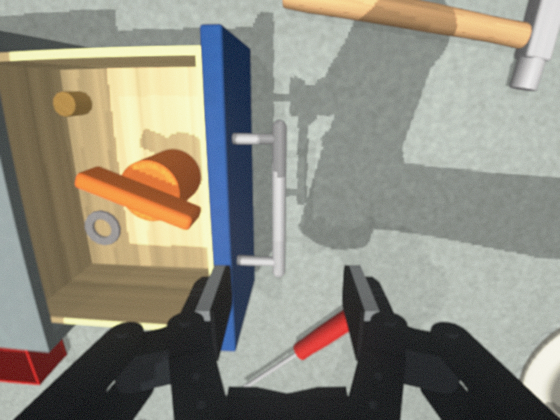

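The nut's fin runs from (78,178) to (197,220) in the wrist view. I'll fit it from the depth.

```bash
cat >> h.py <<'E'
def orange(im):
    h=cv2.cvtColor(im,cv2.COLOR_RGB2HSV); return (h[...,0]>5)&(h[...,0]<16)&(h[...,1]>170)&(h[...,2]>110)
def cloud(n,m,d,T=None):
    v,u=np.nonzero(m&(d>0)); return pts(n,np.c_[u,v],d,T)
E
python3 - <<'E'
from h import *
T,im,d=load('w3')
P=cloud('wrist',orange(im),d,T); print(len(P),np.percentile(P,[1,50,99],axis=0).round(1))
F=P[P[:,2]>P[:,2].max()-8]; print('top',np.median(F[:,2]),len(F))
r=cv2.minAreaRect(F[:,:2].astype(np.float32)); print(r)
b=cv2.boxPoints(r);print(b)
H=P[(P[:,2]>80)&(P[:,2]<95)]; print('hub top',len(H),np.median(H[:,2]) if len(H) else 0)
# handle
h=cv2.cvtColor(im,cv2.COLOR_RGB2HSV); bl=(h[...,0]>105)&(h[...,0]<125)&(h[...,1]>150)
B=cloud('wrist',bl,d,T); B=B[B[:,2]>125]; print('blue top',B.mean(0),cv2.minAreaRect(B[:,:2].astype(np.float32)))
E
```

```text
5113 [[ 507.1 -277.8   34.3]
 [ 544.3 -257.2  106.9]
 [ 596.8 -232.3  123.5]]
top 121.93682741938544 1984
((553.0866088867188, -250.2564239501953), (14.17324447631836, 98.95266723632812), 70.51290130615234)
[[ 504.0804  -240.43207]
 [ 597.3647  -273.44214]
 [ 602.0928  -260.08078]
 [ 508.80853 -227.07071]]
hub top 1127 89.23651616470153
blue top [ 479.63306166 -301.2433595   137.63054717] ((466.52349853515625, -252.80831909179688), (37.217308044433594, 250.99081420898438), 2.527329683303833)
```

The nut is upright at (553,-250) with the fin top at 122 mm and a fin yaw of -19.5°. The fitted fin is 99 × 14 mm, which matches.

Run:
```python
from h import *
a=np.radians(-19.5)
delta([553,-250.3,160],frame([0,0,-1],[np.sin(a),-np.cos(a),0])); print(arm.read_state()['joints'].round(2))
```

```text
pos [ 426.7 -257.3  243.1] shift tool mm [  -2.3 -120.9   91. ]
rotvec tool [-0.045 -0.055 -1.18 ]
[-0.21  0.13 -0.32  0.   -1.06  0.26]
```

>>> drive_tool(moves=[[[0.6,0,-0.04,0.02,0,0,0],[0.6,0,-0.04,0.02,0,0,0],[0.6,0,-0.036,0.02,0,0,0],[0.6,0,0,0,0,0,-0.148],[0.6,0,0,0,0,0,-0.148],[0.6,0,0,0,0,0,-0.148],[0.6,0,0,0,0,0,-0.148],[0.6,0,0,0,0,0,-0.148],[0.6,0,0,0,0,0,-0.148],[0.6,0,0,0,0,0,-0.148],[0.6,0,0,0,0,0,-0.148]]])

```text
clock: 7.35
position: [548.2, -256.5, 194.6]
ee_rot: [0.987, -0.159, 0.038, 0.005]
contact_force: [-0.1, 0.6, 0.3]
gripper_width: 51.3
```

Run:
```python
from h import *
a=np.radians(-19.5)
delta([553,-250.3,140],frame([0,0,-1],[np.sin(a),-np.cos(a),0])); print(arm.read_state()['joints'].round(2))
```

```text
pos [ 548.2 -256.5  194.6] shift tool mm [-1.6 -7.3 54.6]
rotvec tool [-0.002 -0.076  0.02 ]
[-0.17  0.34 -0.16  0.01 -0.99  1.41]
```

>>> drive_tool(moves=[[[0.6,-0.002,-0.007,0.03,0,-0.076,0.02],[0.6,0,0,0.02,0,0,0],[0.6,0,0,0,0,0,0]]])

```text
clock: 7.65
position: [549.9, -251.0, 144.7]
ee_rot: [0.986, -0.168, -0.0, -0.001]
contact_force: [0.4, 0.6, -0.6]
gripper_width: 51.2
```

Run:
```python
from h import *
T,im,d=snap('wrist','w4')
P=cloud('wrist',orange(im),d,T); F=P[P[:,2]>115]; r=cv2.minAreaRect(F[:,:2].astype(np.float32)); print(r)
a=np.radians(-19.5)
delta([553,-250.3,93],frame([0,0,-1],[np.sin(a),-np.cos(a),0])); print(arm.read_state()['joints'].round(2))
```

```text
((554.5133666992188, -249.68687438964844), (13.999421119689941, 98.88945770263672), 70.76187133789062)
pos [ 550.7 -251.3  146.1] shift tool mm [ 1.7 -1.6 53.1]
rotvec tool [-0.002 -0.002  0.002]
[-0.16  0.42 -0.16 -0.   -0.99  1.39]
```

View pics/w4.png

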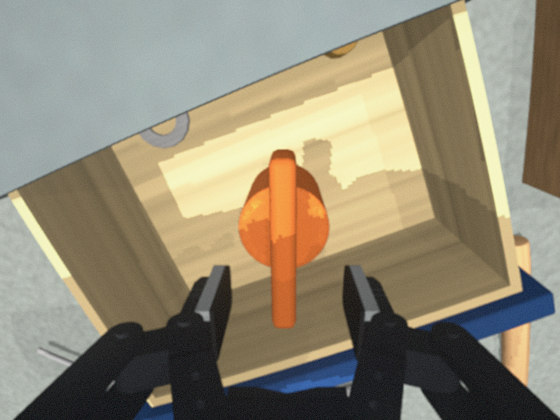

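The fin is at column 284, midway between the fingers and lined up with them. I'll go down and grip.

>>> drive_tool(moves=[[[0.5,0.003,-0.002,0.025,0,0,0.004],[0.5,0,0,0.02,0,0,0],[0.5,0,0,0.008,0,0,0],[0.5,0,0,0,0,0,0]]])

```text
clock: 8.1
position: [557.0, -252.3, 97.7]
ee_rot: [0.985, -0.17, 0.006, 0.001]
contact_force: [0.8, -0.3, -0.3]
gripper_width: 43.1
```

Run:
```python
from h import *
a=np.radians(-19.24)
delta([554.5,-249.7,92.5],frame([0,0,-1],[np.sin(a),-np.cos(a),0]))
```

```text
pos [ 557.  -252.3   97.7] shift tool mm [-3.3 -1.6  5.1]
rotvec tool [-0.001 -0.012 -0.006]
```

>>> drive_tool(moves=[[[0.5,-0.003,-0.002,0.004,0,-0.012,-0.006],[0.5,0,0,0.001,0,0,0],[0,0,0,0,0,0,0],[0,0,0,0,0,0,0],[0,0,0,0,0,0,0],[0,0,0,0,0,0,0],[0,0,0,0,0,0,0],[0,0,0,0,0,0,0]]])

```text
clock: 8.9
position: [556.4, -249.8, 96.6]
ee_rot: [0.986, -0.167, 0.003, -0.0]
contact_force: [-0.2, -0.5, -0.2]
gripper_width: 13.1
```

Run:
```python
from h import *
a=np.radians(-19.24)
delta([554.5,-249.7,92.5],frame([0,0,-1],[np.sin(a),-np.cos(a),0]))
```

```text
pos [ 556.4 -249.8   96.6] shift tool mm [-1.9  0.5  4.1]
rotvec tool [-0.001 -0.006  0.001]
```

>>> drive_tool(moves=[[[0.35,0,0,0,0,0,0],[0.35,0,0,0,0,0,0],[0.35,-0.002,0,0.004,0,-0.004,0],[0.35,0,0,0.002,0,0,0],[0.35,0,0,0,0,0,0]]])

```text
clock: 9.4
position: [554.9, -249.4, 90.8]
ee_rot: [0.986, -0.166, 0.002, -0.0]
contact_force: [-0.3, 0.1, -0.9]
gripper_width: 29.5
```

>>> drive_tool(moves=[[[0,0,0,-0.001,0,0,0],[0,0,0,0,0,0,0],[0,0,0,0,0,0,0],[0,0,0,0,0,0,0],[0,0,0,0,0,0,0]]])

```text
clock: 9.9
position: [554.9, -249.5, 91.8]
ee_rot: [0.986, -0.166, 0.001, -0.0]
contact_force: [0.9, -0.1, 0.7]
gripper_width: 13.2
```

Run:
```python
from h import *
print(pose().round(3), arm.read_state()['joints'].round(3))
```

```text
[[ 9.45000e-01 -3.28000e-01  3.00000e-03  5.54917e+02]
 [-3.28000e-01 -9.45000e-01 -0.00000e+00 -2.49450e+02]
 [ 3.00000e-03 -1.00000e-03 -1.00000e+00  9.18500e+01]
 [ 0.00000e+00  0.00000e+00  0.00000e+00  1.00000e+00]] [-0.157  0.484 -0.213 -0.    -0.87   1.394]
```

Gripped at 13.2 mm. I'll lift out and carry the nut toward the fixture.

>>> drive_tool(moves=[[[0,0,0,-0.02,0,0,0],[0,0,0,-0.035,0,0,0],[0,0,0,-0.04,0,0,0],[0,0,0,-0.04,0,0,0],[0,0,0,-0.03,0,0,0]]])

```text
clock: 10.4
position: [549.7, -247.7, 252.2]
ee_rot: [0.986, -0.168, -0.01, -0.002]
contact_force: [1.0, 0.2, -2.4]
gripper_width: 13.1
```

```bash
cat >> h.py <<'E'
yf=np.radians(-8.7); AX=np.array([-.5*np.cos(yf),-.5*np.sin(yf),.8660])
SEAT=np.array([587,248,83.5])
def goalR(a=-19.3):
    a=np.radians(a); z=-AX; x=np.array([np.cos(a),np.sin(a),0]); x=x-z*(x@z); x/=np.linalg.norm(x); return np.c_[x,np.cross(z,x),z]
E
python3 - <<'E'
from h import *
G=goalR(); print(G.round(3))
t=SEAT+AX*(70+110)-100*G[:,0]; print(t)
delta(t,G)
E
```

```text
[[ 0.805 -0.329  0.494]
 [-0.337 -0.939 -0.076]
 [ 0.489 -0.106 -0.866]]
[417.5552617  295.29678476 190.50917302]
pos [ 549.7 -247.7  252.2] shift tool mm [-302.9 -468.8   68.2]
rotvec tool [0.103 0.533 0.026]
```

>>> drive_tool(moves=[[[0,-0.025,-0.038,0,0,0,0],[0,-0.025,-0.038,0,0,0,0],[0,-0.025,-0.038,0,0,0,0],[0,-0.025,-0.038,0,0,0,0],[0,-0.025,-0.038,0,0,0,0],[0,-0.025,-0.038,0,0,0,0],[0,-0.025,-0.038,0,0,0,0],[0,-0.025,-0.038,0,0,0,0],[0,-0.025,-0.038,0,0,0,0],[0,-0.025,-0.038,0,0,0,0],[0,-0.025,-0.038,0,0,0,0],[0,-0.015,-0.025,0,0,0,0]]])

```text
clock: 11.6
position: [417.3, 280.8, 257.4]
ee_rot: [0.985, -0.173, -0.009, -0.003]
contact_force: [1.0, 1.1, -2.6]
gripper_width: 13.1
```

Run:
```python
from h import *
G=goalR()
t=SEAT+AX*(70+110)-100*G[:,0]
delta(t,G);print(arm.read_state()['joints'].round(2))
```

```text
pos [417.3 280.8 257.4] shift tool mm [ -3.6 -13.6  67. ]
rotvec tool [0.104 0.53  0.015]
[ 0.9   0.16 -0.23 -0.02 -1.18  0.33]
```

>>> drive_tool(moves=[[[0,0,-0.013,0.02,0.026,0.133,0.004],[0,0,0,0,0.026,0.133,0.004],[0,0,0,0,0.026,0.133,0.004],[0,0,0,0,0.026,0.133,0.004],[0,0,0,0,0,0,0]]])

```text
clock: 12.1
position: [420.6, 296.6, 234.2]
ee_rot: [0.952, -0.173, 0.251, -0.006]
contact_force: [0.5, -0.8, -2.2]
gripper_width: 13.0
```

Run:
```python
from h import *
T,im,d=snap('wrist','w5')
G=goalR()
t=SEAT+AX*(70+110)-100*G[:,0]
delta(t,G);print(arm.read_state()['joints'].round(2))
```

```text
pos [421.6 297.8 235.5] shift tool mm [-23.7   8.2  37.6]
rotvec tool [0.004 0.017 0.002]
[ 1.14  0.07 -0.74  0.74 -0.76 -0.47]
```

View pics/w5.png

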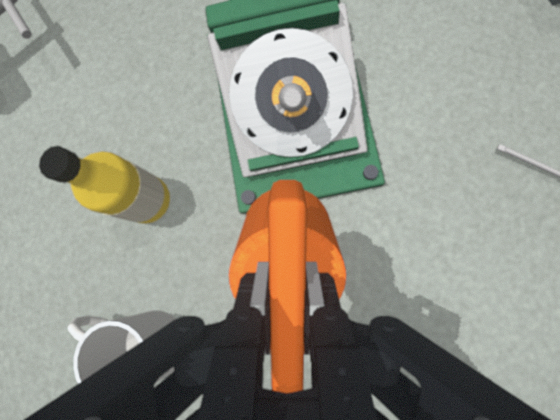

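The wrist view shows the fixture's white disc at (291,93), the dark washer, the brass crown and the stud tip. I'll fit the plane and the washer centre from it.

Run:
```python
from h import *
T,im,d=load('w5')
save('w5c',cv2.resize(im[20:170,210:380],None,fx=4,fy=4,interpolation=cv2.INTER_CUBIC))
hsv=cv2.cvtColor(im,cv2.COLOR_RGB2HSV)
roi=np.zeros(d.shape,bool); cv2_m=np.zeros(d.shape,np.uint8); cv2.circle(cv2_m,(291,93),70,1,-1); roi=cv2_m>0
g=im.astype(int).mean(2)
white=roi&(g>185)&(hsv[...,1]<40)
P=cloud('wrist',white,d,T); c=P.mean(0)
for i in range(4):
    c=P.mean(0); n=np.linalg.svd(P-c)[2][2]; n*=np.sign(n[2]); r=(P-c)@n; P=P[abs(r)<max(1.0,1.5*r.std())]
print('plane n',n.round(4),'expected',AX.round(4),len(P),r.std(),'tilt',np.degrees(np.arccos(n[2])),'yaw',np.degrees(np.arctan2(-n[1],-n[0])))
dark=roi&(g<95)&(hsv[...,1]<60)
dk=cv2.morphologyEx(dark.astype(np.uint8),cv2.MORPH_OPEN,np.ones((3,3)))
k,l,s,_=cv2.connectedComponentsWithStats(dk); i=1+np.argmax(s[1:,4]); m=(l==i)
Q=cloud('wrist',m,d,T); print('dark',s[i],'h above disk',np.percentile((Q-c)@n,[5,50,95]))
cn=max(cv2.findContours(m.astype(np.uint8),cv2.RETR_EXTERNAL,cv2.CHAIN_APPROX_NONE)[0],key=cv2.contourArea)
e=cv2.fitEllipse(cv2.convexHull(cn).astype(np.float32)); print(e)
h=np.median((Q-c)@n)
def onp(uv,h):
    o,dd=rays('wrist',uv,T); return o+dd*((((c+n*h-o)@n)/(dd@n))[:,None])
u=np.cross([0,0,1],n);u/=np.linalg.norm(u);v=np.cross(n,u)
B=onp(cn.reshape(-1,2).astype(float),h); X=np.c_[B@u,B@v].astype(np.float32)
(cx,cy),rad=cv2.minEnclosingCircle(X); el=cv2.fitEllipse(cv2.convexHull(X)); print('circle',rad,'ell',el[1])
for a,b in [(cx,cy),el[0]]: print('washer centre',(a*u+b*v+n*((c@n)+h)).round(2))
# white disc outline
wm=white|dark; 
print('c',c)
```

```text
plane n [-0.496   0.075   0.8651] expected [-0.4942  0.0756  0.866 ] 5164 0.8058017874398129 tilt 30.110111566806534 yaw -8.600259508830723
dark [280  92  43  39 600] h above disk [5.43925008 6.64482931 7.96128752]
((301.2274475097656, 110.41219329833984), (34.610511779785156, 45.78324890136719), 53.144405364990234)
circle 21.62994956970215 ell (33.61744689941406, 45.06978988647461)
washer centre [572.64 246.16  77.66]
washer centre [571.73 245.62  77.18]
c [595.92181462 250.33235808  82.96437366]
```

View pics/w5c.png

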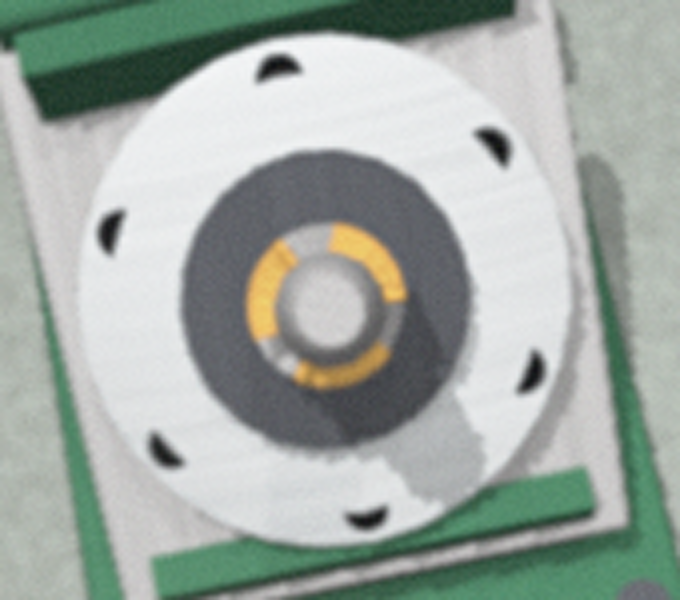

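The plane fit agrees with the expected axis: tilt 30.1°, yaw -8.6°. The crown openings are the grey gaps in the crop at about (310,238), (395,325) and (280,360). The dark mask only took the shadowed part, so I'll redo the washer outline.

Run:
```python
from h import *
T,im,d=load('w5')
hsv=cv2.cvtColor(im,cv2.COLOR_RGB2HSV); g=im.astype(int).mean(2)
n=np.array([-.496,.075,.8651]); n/=np.linalg.norm(n); c=np.array([595.92,250.33,82.96])
z=np.zeros(d.shape,np.uint8); cv2.circle(z,(291,95),50,1,-1)
m=((g<150)&(z>0)).astype(np.uint8)
k,l,s,_=cv2.connectedComponentsWithStats(m); i=1+np.argmax(s[1:,4]); m=(l==i)
cn=max(cv2.findContours(m.astype(np.uint8),cv2.RETR_EXTERNAL,cv2.CHAIN_APPROX_NONE)[0],key=cv2.contourArea)
u=np.cross([0,0,1],n);u/=np.linalg.norm(u);v=np.cross(n,u)
def onp(uv,h):
    o,dd=rays('wrist',uv,T); return o+dd*((((c+n*h-o)@n)/(dd@n))[:,None])
Q=cloud('wrist',m&(g<110),d,T); hh=(Q-c)@n; print(s[i],np.percentile(hh,[10,50,90]))
h=np.median(hh)
B=onp(cn.reshape(-1,2).astype(float),h); X=np.c_[B@u,B@v].astype(np.float32)
el=cv2.fitEllipse(cv2.convexHull(X)); print(el); S=el[0][0]*u+el[0][1]*v+n*(c@n+h); print('seat',S.round(2))
# crown by brass outer outline: height h+22
br=((hsv[...,0]>12)&(hsv[...,0]<28)&(hsv[...,1]>120)&(z>0))
cb=cloud('wrist',br,d,T); print('brass h above washer',np.percentile((cb-c)@n-h,[10,50,90]))
vv,uu=np.nonzero(br); B=onp(np.c_[uu,vv].astype(float),h+22); X=np.c_[B@u,B@v].astype(np.float32)
el2=cv2.fitEllipse(cv2.convexHull(X)); print('crown',el2, 'dev from seat axis',el2[0][0]-S@u,el2[0][1]-S@v)
# tip circle
tip=(210+328/4,20+300/4); Pt=onp([tip],h+60)[0]; print('tip dev',(Pt-S)@u,(Pt-S)@v)
dt=d[88:102,285:299]; print('tip depth pts h',np.percentile((pts('wrist',[(x,y) for x in range(289,294) for y in range(93,98)],d,T)-c)@n-h,[10,50,90]))
# opening angles: colour on ring r=15.5 at h+22
for a in range(0,360,6):
    p=S+n*22+15*(np.cos(np.radians(a))*u+np.sin(np.radians(a))*v); x,y=proj('wrist',p,T)[0]; 
    col=im[int(round(y)),int(round(x))]; print(a,'B' if hsv[int(round(y)),int(round(x)),1]>110 else '.',end=' ')
x=T[:3,0]; print('\nfin angle in uv',np.degrees(np.arctan2(x@v,x@u)))
```

```text
[ 255   58   73   75 3426] [5.72823433 6.7467834  7.89443321]
((-335.0718078613281, 512.0042114257812), (70.2236099243164, 71.03506469726562), 26.17735481262207)
seat [586.39 250.21  85.31]
brass h above washer [21.07615205 22.10087631 23.73263512]
crown ((-335.39666748046875, 512.5823974609375), (35.36259078979492, 35.751708984375), 16.401350021362305) dev from seat axis -0.32485961914068184 0.5781860351563637
tip dev 0.029835680039922808 2.5089188319289484
tip depth pts h [59.10129159 60.24248238 60.50222633]
0 B 6 B 12 B 18 B 24 B 30 B 36 B 42 B 48 B 54 B 60 B 66 B 72 B 78 . 84 . 90 . 96 . 102 . 108 . 114 B 120 B 126 B 132 B 138 B 144 B 150 B 156 B 162 B 168 B 174 B 180 B 186 B 192 B 198 . 204 . 210 . 216 . 222 . 228 . 234 B 240 B 246 B 252 B 258 B 264 B 270 B 276 B 282 B 288 B 294 B 300 B 306 B 312 . 318 . 324 . 330 . 336 . 342 . 348 . 354 . 
fin angle in uv 78.01112275828069
```

Run:
```python
from h import *
T,im,d=load('w5')
n=np.array([-.496,.075,.8651]); n/=np.linalg.norm(n); S=np.array([586.39,250.21,85.31])
u=np.cross([0,0,1],n);u/=np.linalg.norm(u);v=np.cross(n,u); print(u,v)
z=np.zeros(d.shape,np.uint8); cv2.circle(z,(291,95),40,1,-1)
P=cloud('wrist',z>0,d,T)-S; H=P@n
for a,b in [(-2,2),(20,24),(24,30),(30,36),(36,42),(42,48),(48,54),(54,58),(58.5,63)]:
    q=P[(H>a)&(H<b)]; 
    if len(q)>3:
        r=cv2.minEnclosingCircle(np.c_[q@u,q@v].astype(np.float32)); print(a,b,len(q),'circ',r,'mean',(q@u).mean().round(2),(q@v).mean().round(2))
g=im[...,1]; zz=np.zeros(d.shape,np.uint8); cv2.circle(zz,(291,95),16,1,-1)
v_,u_=np.nonzero((zz>0)&(g>165)&(d>0)&(d<d[90:100,286:296].min()+8)); print('tip px',u_.mean(),v_.mean(),len(u_),'pred',proj('wrist',S+60*n,T),'crown pred',proj('wrist',S+22*n,T),'seat',proj('wrist',S,T))
```

```text
[-0.14951011 -0.9887602   0.        ] [ 0.85535976 -0.12933867  0.50162853]
-2 2 2988 circ ((-0.4006478190422058, 0.8225605487823486), 36.05029296875) mean -0.07 1.62
20 24 375 circ ((-0.4240303039550781, 0.8553126454353333), 18.146881103515625) mean -0.95 2.36
24 30 49 circ ((-0.16807883977890015, 0.6143400073051453), 17.869747161865234) mean -0.95 2.42
48 54 74 circ ((-0.5123241543769836, 0.615443229675293), 11.91789436340332) mean -0.11 0.36
54 58 233 circ ((-0.31894710659980774, 0.5224595665931702), 11.702003479003906) mean -0.75 1.59
58.5 63 302 circ ((-0.6878593564033508, 0.5273488759994507), 8.589338302612305) mean -0.43 0.53
tip px 290.78805970149256 94.82089552238806 335 pred [[292.59629245  98.12522123]] crown pred [[291.66035096  96.59284552]] seat [[291.20905597  95.85412429]]
```

Run:
```python
from h import *
T,im,d=load('w5')
I=np.eye(4); P=cloud('wrist',orange(im),d,I)
print(len(P),np.percentile(P,[0.5,50,99.5],axis=0).round(1))
F=P[P[:,2]<-22]; print('fin top',len(F)); r=cv2.minAreaRect(F[:,:2].astype(np.float32)); print(r); 
A=np.c_[F[:,:2],np.ones(len(F))]; print('plane',np.linalg.lstsq(A,F[:,2],rcond=None)[0])
Hb=P[(P[:,2]>-5)&(P[:,2]<12)&(abs(P[:,1])>9)]; A=np.c_[Hb[:,:2],np.ones(len(Hb))]; print('hub top',len(Hb),np.linalg.lstsq(A,Hb[:,2],rcond=None)[0]); print(cv2.minEnclosingCircle(Hb[:,:2].astype(np.float32)))
```

```text
11408 [[-35.4 -26.3 -31.1]
 [ 16.9  -0.3 -28.4]
 [ 49.   25.8  61.5]]
fin top 6812
((5.400857925415039, -1.1045265197753906), (85.37879180908203, 38.34828186035156), 17.28884506225586)
plane [ 1.37345830e-02  7.01198882e-03 -2.95334828e+01]
hub top 2865 [8.37861781e-02 2.98691180e-04 2.58304923e+00]
((0.3523968756198883, -0.2850683331489563), 27.552867889404297)
```

The nut axis lies within about 0.5 mm of the tool axis, with the underside 70 mm ahead of the TCP. The openings are centred at 93/213/333° in the seat frame and the fin is at 78°. Turning the hand +105° (CCW) either puts the pins right over the openings or 60° short of them, depending on which fin end is +x. It also leaves wrist range for the forward screw.

>>> drive_tool(moves=[[[0,0,0,0,0,0,-0.148],[0,0,0,0,0,0,-0.148],[0,0,0,0,0,0,-0.148],[0,0,0,0,0,0,-0.148],[0,0,0,0,0,0,-0.148],[0,0,0,0,0,0,-0.148],[0,0,0,0,0,0,-0.148],[0,0,0,0,0,0,-0.148],[0,0,0,0,0,0,-0.148],[0,0,0,0,0,0,-0.148],[0,0,0,0,0,0,-0.148],[0,0,0,0,0,0,-0.148],[0,0,0,0,0,0,-0.06]]])

```text
clock: 13.45
position: [432.0, 306.4, 245.8]
ee_rot: [0.71, 0.662, 0.154, 0.181]
contact_force: [-0.4, -0.2, -2.3]
gripper_width: 13.1
```

```bash
cat >> h.py <<'E'
AX=np.array([-.496,.075,.8651]); AX/=np.linalg.norm(AX); SEAT=np.array([587.0,250.5,85.6])
U=np.cross([0,0,1],AX);U/=np.linalg.norm(U);V=np.cross(AX,U)
def gR(deg):  # tool x at angle deg in uv
    a=np.radians(deg); x=np.cos(a)*U+np.sin(a)*V; return np.c_[x,np.cross(-AX,x),-AX]
def stat(h,deg,tz=70.3,off=(0,0)):
    st=arm.read_state(); T=pose(st); x=T[:3,0]; ang=np.degrees(np.arctan2(x@V,x@U))
    nut=T[:3,3]+tz*T[:3,2]-SEAT
    print('h',(nut@AX).round(2),'lat uv',(nut@U).round(2),(nut@V).round(2),'fin',ang.round(1),'tilt',np.degrees(np.arccos(-T[:3,2]@AX)).round(2),
      'F axial/u/v',(st['contact_force']@AX).round(1),(st['contact_force']@U).round(1),(st['contact_force']@V).round(1),'tq',(st['wrist_torque']@AX).round(2),'t',st['clock'],'w',st['gripper_width'].round(1),'q',st['joints'].round(2))
    G=gR(deg); delta(SEAT+AX*(tz+h)+off[0]*U+off[1]*V,G)
E
python3 -c "
from h import *
stat(95,183)"
```

```text
Traceback (most recent call last):
  File "h.py", line 52, in stat
    'F axial/u/v',(st['contact_force']@AX).round(1),(st['contact_force']@U).round(1),(st['contact_force']@V).round(1),'tq',(st['wrist_torque']@AX).round(2),'t',st['clock'],'w',st['gripper_width'].round(1),'q',st['joints'].round(2))
                                                                                                                                                                                ^^^^^^^^^^^^^^^^^^^^^^^^^
AttributeError: 'float' object has no attribute 'round'
```

```bash
sed -i "s/st\['gripper_width'\].round(1)/round(float(st['gripper_width']),1)/" h.py
python3 -c "
from h import *
stat(95,183)"
```

```text
h 149.4 lat uv -33.28 -62.68 fin -175.7 tilt 2.82 F axial/u/v -1.8 0.3 -1.5 tq 0.05 t 13.45 w 13.1 q [ 1.12  0.07 -0.67  0.67 -0.77  1.47]
pos [432.  306.4 245.8] shift tool mm [-37.6  59.2  51. ]
rotvec tool [-0.045 -0.02   0.023]
```

>>> drive_tool(moves=[[[0,-0.019,0.03,0.015,-0.045,-0.02,0.023],[0,-0.019,0.03,0.018,0,0,0],[0,0,0,0.015,0,0,0],[0,0,0,0,0,0,0]]])

```text
clock: 13.85
position: [511.5, 263.2, 238.1]
ee_rot: [0.718, 0.646, 0.168, 0.197]
contact_force: [0.1, 0.2, -2.9]
gripper_width: 13.1
```

```bash
python3 -c "
from h import *
stat(70,183)"
```

```text
h 99.99 lat uv -1.84 10.17 fin -177.6 tilt 0.49 F axial/u/v -2.5 -0.2 -1.4 tq 0.05 t 13.85 w 13.1 q [ 0.9   0.13 -0.68  0.8  -0.64  1.5 ]
pos [511.5 263.2 238.1] shift tool mm [ -1.1 -10.3  30. ]
rotvec tool [-0.001 -0.008 -0.011]
```

>>> drive_tool(moves=[[[0,-0.001,-0.01,0.015,0,-0.008,-0.011],[0,0,0,0.01,0,0,0],[0,0,0,0,0,0,0]]])

```text
clock: 14.15
position: [518.6, 262.7, 214.6]
ee_rot: [0.717, 0.646, 0.166, 0.2]
contact_force: [-0.7, -0.1, -1.5]
gripper_width: 13.2
```

```bash
python3 -c "
from h import *
snap('side','s2');T,im,d=snap('wrist','w6')
stat(50,183)
T,im,d=load('s2'); save('s2c',cv2.resize(im[100:230,150:310],None,fx=4,fy=4,interpolation=cv2.INTER_CUBIC))"
```

```text
h 77.09 lat uv -2.74 4.97 fin -177.4 tilt 0.33 F axial/u/v -0.8 0.3 -1.6 tq 0.01 t 14.25 w 13.1 q [ 0.87  0.16 -0.72  0.89 -0.58  1.43]
pos [518.4 263.2 215.5] shift tool mm [-2.3 -5.  27.1]
rotvec tool [ 0.002 -0.005 -0.007]
```

View pics/s2c.png

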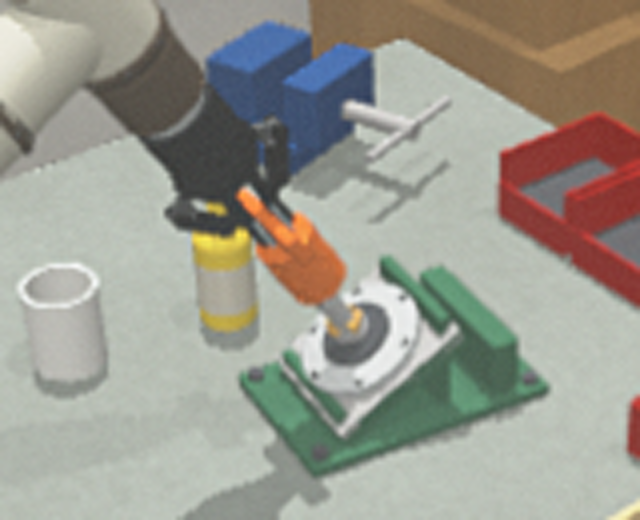

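View pics/w6.png

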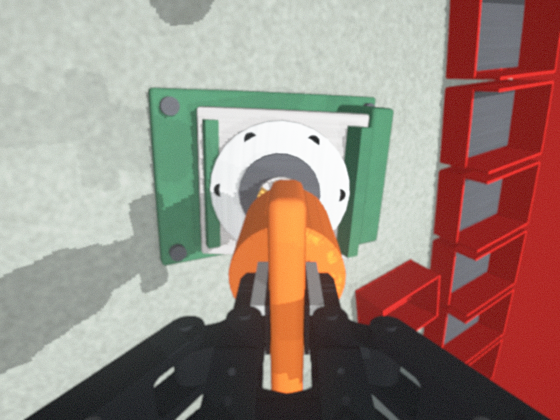

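The nut hangs just above the stud and is aligned with it in both views. I'll remove the remaining lateral offset before going down.

>>> drive_tool(moves=[[[0,-0.002,-0.005,0.004,0,-0.005,-0.007],[0,0,0,0,0,0,0]]])

```text
clock: 14.45
position: [516.0, 262.4, 211.1]
ee_rot: [0.715, 0.648, 0.166, 0.201]
contact_force: [0.1, -0.3, -2.1]
gripper_width: 13.1
```

```bash
python3 -c "
from h import *
stat(50,183)"
```

```text
h 74.39 lat uv -1.36 0.86 fin -177.1 tilt 0.24 F axial/u/v -1.9 0.3 -1.0 tq 0.04 t 14.45 w 13.1 q [ 0.87  0.16 -0.73  0.91 -0.57  1.42]
pos [516.  262.4 211.1] shift tool mm [-1.2 -0.8 24.4]
rotvec tool [ 0.003 -0.003 -0.001]
```

>>> drive_tool(moves=[[[0,-0.001,-0.001,0.01,0.003,-0.003,0],[0,0,0,0.006,0,0,0],[0,0,0,0,0,0,0]]])

```text
clock: 14.75
position: [523.3, 261.0, 196.6]
ee_rot: [0.715, 0.649, 0.165, 0.201]
contact_force: [0.8, -1.0, -2.1]
gripper_width: 12.8
```

```bash
python3 -c "
from h import *
stat(40,183)"
```

```text
h 58.12 lat uv -1.0 -0.13 fin -177.0 tilt 0.1 F axial/u/v -2.3 0.9 -0.3 tq 0.01 t 14.75 w 12.8 q [ 0.84  0.19 -0.75  0.97 -0.54  1.38]
pos [523.3 261.  196.6] shift tool mm [-0.9  0.1 18.1]
rotvec tool [ 0.001 -0.002 -0.   ]
```

>>> drive_tool(moves=[[[0,-0.001,0,0.008,0,0,0],[0,0,0,0.006,0,0,0],[0,0,0,0.003,0,0,0]]])

```text
clock: 15.05
position: [532.4, 259.6, 181.6]
ee_rot: [0.715, 0.649, 0.166, 0.201]
contact_force: [-0.5, 0.6, -2.1]
gripper_width: 12.8
```

```bash
python3 -c "
from h import *
stat(30,183)"
```

```text
h 40.49 lat uv -1.08 0.3 fin -177.0 tilt 0.22 F axial/u/v -1.5 -0.5 -1.6 tq 0.03 t 15.05 w 12.8 q [ 0.8   0.21 -0.77  1.05 -0.49  1.32]
pos [532.4 259.6 181.6] shift tool mm [-0.9 -0.3 10.5]
rotvec tool [ 0.001 -0.004  0.   ]
```

>>> drive_tool(moves=[[[0,-0.001,0,0.006,0,-0.004,0],[0,0,0,0.004,0,0,0],[0,0,0,0.002,0,0,0]]])

```text
clock: 15.35
position: [539.1, 258.8, 170.8]
ee_rot: [0.715, 0.649, 0.165, 0.201]
contact_force: [-0.2, -0.3, -2.3]
gripper_width: 13.0
```

```bash
python3 -c "
from h import *
stat(24,183)"
```

```text
h 27.79 lat uv -1.18 0.77 fin -177.0 tilt 0.14 F axial/u/v -1.9 0.3 -1.3 tq -0.0 t 15.35 w 13.0 q [ 0.77  0.23 -0.78  1.11 -0.46  1.28]
pos [539.1 258.8 170.8] shift tool mm [-1.  -0.7  3.8]
rotvec tool [ 0.002 -0.002  0.001]
```

>>> drive_tool(moves=[[[0,-0.002,-0.001,0.003,0,0,0],[0,0,0,0.003,0,0,0],[0,0,0,0.002,0,0,0]]])

```text
clock: 15.65
position: [542.0, 257.9, 163.1]
ee_rot: [0.714, 0.65, 0.167, 0.2]
contact_force: [-1.4, 1.9, -1.9]
gripper_width: 13.3
```

```bash
python3 -c "
from h import *
stat(15,183)"
```

```text
h 19.63 lat uv -1.05 -0.42 fin -176.9 tilt 0.36 F axial/u/v -0.8 -1.6 -2.4 tq -0.04 t 15.65 w 13.3 q [ 0.75  0.24 -0.79  1.17 -0.44  1.24]
pos [542.  257.9 163.1] shift tool mm [-0.7  0.5  4.6]
rotvec tool [ 0.002 -0.006  0.002]
```

>>> drive_tool(moves=[[[0,0,0,0.002,0,0,0],[0,0,0,0.002,0,0,0],[0,0,0,0.002,0,0,0]]])

```text
clock: 15.95
position: [545.3, 257.5, 157.5]
ee_rot: [0.714, 0.65, 0.167, 0.2]
contact_force: [-1.1, 1.3, -1.6]
gripper_width: 13.1
```

```bash
python3 -c "
from h import *
stat(15,183)"
```

```text
h 13.13 lat uv -1.06 -0.43 fin -176.9 tilt 0.35 F axial/u/v -0.8 -1.1 -1.9 tq 0.03 t 15.95 w 13.1 q [ 0.73  0.26 -0.8   1.21 -0.42  1.21]
pos [545.3 257.5 157.5] shift tool mm [-0.7  0.5 -1.9]
rotvec tool [ 0.002 -0.006  0.002]
```

It went straight into an opening: h is 13 mm with no axial force. I'll go on down until it touches.

>>> drive_tool(moves=[[[0,0,0,0.002,0,0,0],[0,0,0,0.002,0,0,0],[0,0,0,0.001,0,0,0]]])

```text
clock: 16.25
position: [547.0, 257.6, 155.1]
ee_rot: [0.713, 0.65, 0.168, 0.201]
contact_force: [-13.4, 1.3, 8.8]
gripper_width: 13.0
```

```bash
python3 -c "
from h import *
stat(10,183)"
```

```text
h 10.2 lat uv -1.63 0.11 fin -176.8 tilt 0.55 F axial/u/v 14.4 0.7 -7.2 tq -0.01 t 16.25 w 13.0 q [ 0.71  0.26 -0.8   1.25 -0.41  1.19]
pos [547.  257.6 155.1] shift tool mm [-1.1  0.2  0.2]
rotvec tool [ 0.005 -0.008  0.004]
```

>>> drive_tool(moves=[[[0,0,0,0,0,0,0.05],[0,0,0,0.0005,0,0,0.1],[0,0,0,0.0006,0,0,0.12]]])

```text
clock: 16.55
position: [546.6, 257.0, 154.4]
ee_rot: [0.796, 0.545, 0.195, 0.176]
contact_force: [-1.2, 1.3, -2.6]
gripper_width: 13.3
```

```bash
python3 -c "
from h import *
stat(10,168)"
```

```text
h 9.77 lat uv -0.97 -0.54 fin 167.3 tilt 0.56 F axial/u/v -1.6 -1.1 -2.5 tq 0.07 t 16.55 w 13.3 q [ 0.71  0.26 -0.81  1.26 -0.41  0.91]
pos [546.6 257.  154.4] shift tool mm [-0.2  1.  -0.2]
rotvec tool [ 0.003 -0.009 -0.012]
```

>>> drive_tool(moves=[[[0,0,0,0.0006,0,0,0.13],[0,0,0,0.0006,0,0,0.13],[0,0,0,0.0006,0,0,0.13],[0,0,0,0.0006,0,0,0.13]]])

```text
clock: 16.95
position: [548.4, 256.3, 152.4]
ee_rot: [0.913, 0.312, 0.235, 0.118]
contact_force: [-0.7, 0.7, -1.2]
gripper_width: 13.2
```

```bash
python3 -c "
from h import *
stat(7,138)"
```

```text
h 7.04 lat uv -0.48 0.16 fin 136.2 tilt 0.54 F axial/u/v -0.7 -0.6 -1.3 tq 0.07 t 16.95 w 13.2 q [ 0.7   0.26 -0.81  1.27 -0.41  0.35]
pos [548.4 256.3 152.4] shift tool mm [0.2 0.2 0. ]
rotvec tool [ 0.    -0.009 -0.031]
```

>>> drive_tool(moves=[[[0,0,0,0.0006,0,-0.004,0.13],[0,0,0,0.0006,0,0,0.13],[0,0,0,0.0006,0,0,0.13],[0,0,0,0.0006,0,0,0.13],[0,0,0,0.0006,0,0,0.13]]])

```text
clock: 17.45
position: [550.9, 254.9, 150.1]
ee_rot: [0.965, -0.011, 0.26, 0.036]
contact_force: [-2.5, 0.9, -0.5]
gripper_width: 13.2
```

```bash
python3 -c "
from h import *
stat(4,100)"
```

```text
h 3.74 lat uv 0.97 1.36 fin 97.3 tilt 0.34 F axial/u/v 0.8 -0.6 -2.5 tq 0.0 t 17.45 w 13.2 q [ 0.7   0.27 -0.81  1.28 -0.41 -0.33]
pos [550.9 254.9 150.1] shift tool mm [-0.8 -1.2 -0.3]
rotvec tool [-0.001 -0.006 -0.047]
```

>>> drive_tool(moves=[[[0,0,-0.0005,0.0006,0,0,0.13],[0,0,0,0.0006,0,0,0.13],[0,0,0,0.0006,0,0,0.13],[0,0,0,0.0006,0,0,0.13]]])

```text
clock: 17.85
position: [552.2, 253.6, 147.6]
ee_rot: [0.927, -0.269, 0.261, -0.034]
contact_force: [-1.7, 1.8, -2.5]
gripper_width: 13.2
```

```bash
python3 -c "
from h import *
stat(1,70)"
```

```text
h 0.79 lat uv 2.23 1.41 fin 66.2 tilt 0.38 F axial/u/v -1.2 -1.6 -2.9 tq 0.08 t 17.85 w 13.2 q [ 0.69  0.27 -0.81  1.3  -0.4  -0.88]
pos [552.2 253.6 147.6] shift tool mm [-1.7 -1.5 -0.2]
rotvec tool [-0.001 -0.007 -0.066]
```

>>> drive_tool(moves=[[[0,0,0,0.0004,0,0,0.08],[0,0,0,0.0004,0,0,0.08],[0,0,0,0.0004,0,0,0.08]]])

```text
clock: 18.15
position: [552.7, 253.2, 146.5]
ee_rot: [0.886, -0.383, 0.255, -0.066]
contact_force: [-8.7, 1.7, 6.7]
gripper_width: 13.3
```

```bash
python3 -c "
from h import *
stat(0,50)"
```

```text
h -0.38 lat uv 2.61 1.31 fin 51.9 tilt 0.41 F axial/u/v 10.3 -0.4 -4.3 tq 0.12 t 18.15 w 13.3 q [ 0.69  0.28 -0.81  1.31 -0.4  -1.14]
pos [552.7 253.2 146.5] shift tool mm [-2.2 -1.4 -0.4]
rotvec tool [-0.003 -0.007  0.033]
```

Axial force is up by about 12 N, so it is nearly on the washer. I'll turn on until the torque shows the stop.

>>> drive_tool(moves=[[[0,0,0,0,0,0,0.08],[0,0,0,0,0,0,0.08],[0,0,0,0,0,0,0.08]]])

```text
clock: 18.45
position: [551.8, 252.9, 146.2]
ee_rot: [0.831, -0.49, 0.244, -0.097]
contact_force: [-1.8, 2.0, -1.8]
gripper_width: 13.0
```

```bash
python3 -c "
from h import *
stat(0,40)"
```

```text
h -0.29 lat uv 3.04 0.44 fin 37.7 tilt 0.39 F axial/u/v -0.5 -1.7 -2.7 tq 0.09 t 18.45 w 13.0 q [ 0.69  0.28 -0.81  1.31 -0.4  -1.39]
pos [551.8 252.9 146.2] shift tool mm [-2.3 -1.8 -0.3]
rotvec tool [-0.004 -0.006 -0.041]
```

>>> drive_tool(moves=[[[0,0,0,0.0004,0,0,0.08],[0,0,0,0.0004,0,0,0.08],[0,0,0,0.0004,0,0,0.08]]])

```text
clock: 18.75
position: [551.8, 253.2, 146.0]
ee_rot: [0.766, -0.586, 0.231, -0.127]
contact_force: [-4.5, 1.4, 2.2]
gripper_width: 13.3
```

```bash
python3 -c "
from h import *
stat(0,25)"
```

```text
h -0.38 lat uv 2.63 0.47 fin 23.8 tilt 0.5 F axial/u/v 4.3 -0.8 -2.9 tq 1.06 t 18.75 w 13.3 q [ 0.68  0.28 -0.81  1.32 -0.4  -1.64]
pos [551.8 253.2 146. ] shift tool mm [-2.3 -1.2 -0.4]
rotvec tool [-0.007 -0.004 -0.022]
```

>>> drive_tool(moves=[[[0,0,0,0.0003,0,0,0.05],[0,0,0,0.0003,0,0,0.05]]])

```text
clock: 18.95
position: [551.6, 253.4, 145.9]
ee_rot: [0.738, -0.621, 0.226, -0.138]
contact_force: [-2.1, 0.3, 2.4]
gripper_width: 13.1
```

```bash
python3 -c "
from h import *
stat(0,25)
for i,n in enumerate(['side','wrist']): snap(n,n+'7')
T,im,d=load('side7'); save('side7c',cv2.resize(im[130:230,190:300],None,fx=5,fy=5,interpolation=cv2.INTER_CUBIC))"
```

```text
h -0.36 lat uv 2.58 0.36 fin 18.5 tilt 0.63 F axial/u/v 3.2 0.0 -0.7 tq 1.45 t 18.95 w 13.1 q [ 0.68  0.28 -0.82  1.33 -0.4  -1.75]
pos [551.6 253.4 145.9] shift tool mm [-2.2 -1.2 -0.4]
rotvec tool [-0.01  -0.006 -0.113]
```

View pics/side7c.png

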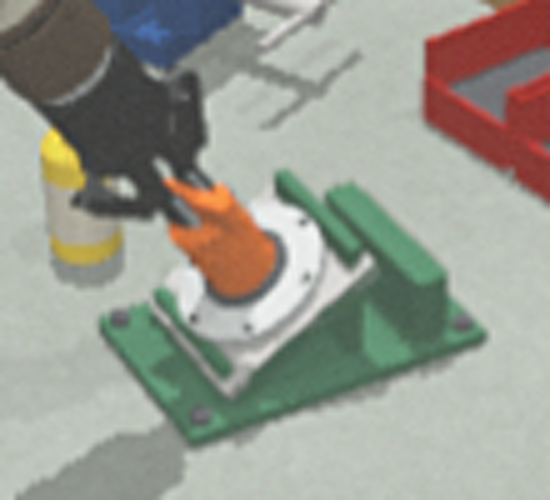

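View pics/wrist7.png

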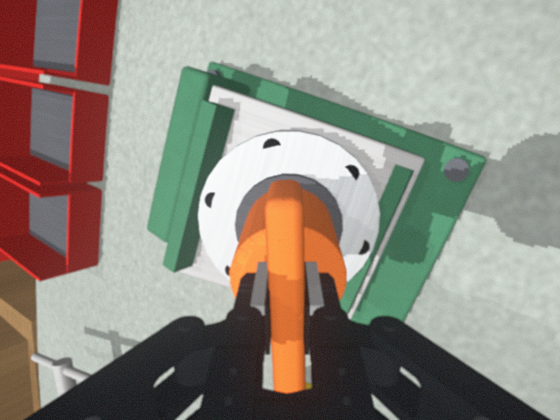

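The nut sits on the washer with only a thin dark rim showing. Torque rose to 1.45 N·m after 165° of turning, so it is at the stop. I'll let go and back off along the axis.

>>> drive_tool(moves=[[[0.4,0,0,0,0,0,0],[0.5,0,0,0,0,0,0],[0.5,0,0,0,0,0,0],[0.5,0,0,0,0,0,0],[0.5,0,0,-0.01,0,0,0],[0.5,0,0,-0.02,0,0,0],[0.5,0,0,-0.03,0,0,0],[0.5,0,0,-0.04,0,0,0],[0.5,0,0,-0.04,0,0,0],[0.5,0,0,-0.03,0,0,0],[0.5,0,0,0,0,0,0]]])

```text
clock: 20.15
position: [465.0, 264.1, 297.2]
ee_rot: [0.733, -0.627, 0.226, -0.135]
contact_force: [-0.1, 0.5, 0.5]
gripper_width: 42.8
```

Run:
```python
from h import *
T,im,d=snap('wrist','w8'); st=arm.read_state(); print(st['position'],st['contact_force'],st['gripper_width'],st['joints'].round(2))
P=cloud('wrist',orange(im),d,T)-SEAT; H=P@AX; print(len(P),np.percentile(H,[1,50,99]))
F=P[H>94]; X=np.c_[F@U,F@V].astype(np.float32); print('fin top',len(F),np.median(F@AX),cv2.minAreaRect(X))
A=np.c_[X,np.ones(len(X))]; print('fin top slopes u,v,h0',np.linalg.lstsq(A,F@AX,rcond=None)[0])
B=P[(H>64)&(H<70)]; X=np.c_[B@U,B@V].astype(np.float32); print('hub top',len(B),np.median(B@AX),cv2.minEnclosingCircle(X)); 
X=X; print('slopes',np.linalg.lstsq(np.c_[X,np.ones(len(X))],B@AX,rcond=None)[0])
snap('top','t8');snap('side','s8')
```

```text
[464.94416879 263.14681922 295.28265876] [-0.32768238 -0.07609329  1.24881585] 42.48073628186246 [ 1.03  0.02 -0.62  0.68 -0.85 -1.32]
3351 [ 21.64668413  68.18293357 101.27082161]
fin top 1603 99.5536542620934 ((1.8210334777832031, 0.7382144927978516), (96.87892150878906, 13.954751014709473), 19.66667938232422)
fin top slopes u,v,h0 [-1.20206524e-02  1.56116953e-02  9.94136790e+01]
hub top 1518 66.91046530464871 ((1.0996801853179932, 0.4948362112045288), 27.61306381225586)
slopes [-3.14217353e-03 -1.49876080e-03  6.69041924e+01]
```

View pics/w8.png

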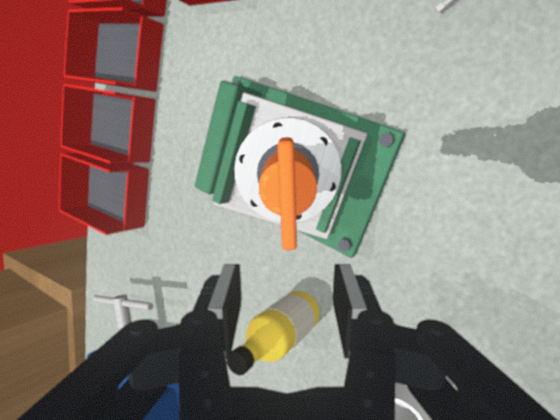

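View pics/t8.png

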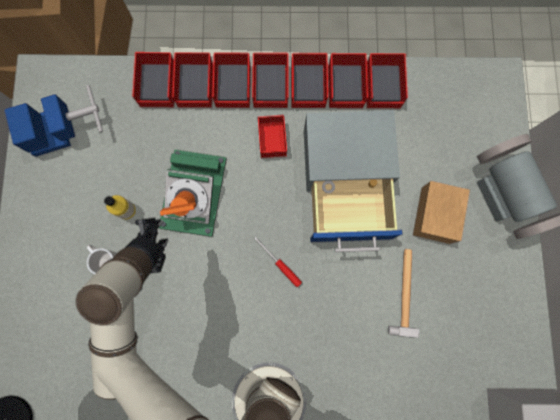

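With the hand clear, the fin top is 99.6 mm and the hub top 66.9 mm above the washer plane (nominal 100 and 67), and the tilt is about 1°. The drawer is open, and the bottle, mug, bin, screwdriver, hammer and carton appear in the same places as in the first top view.

Run:
```python
from h import *
print(arm.job_done(), arm.read_state()['clock'])
```

```text
the job is handed in; nothing more can be done
the job is handed in; nothing more can be done
```

The orange wing nut is screwed down onto the washer and released, the drawer is open, and the job is handed in. The robot's clock read about 20 s of the 72 s allowed.

- **Drawer:** I pulled it by its handle for about 149 mm until it met about 15 N at the stop. The last top view shows it still open.
- **Screwing on:** I read the crown's openings in the wrist picture and turned the nut to match. It dropped straight into the thread, so no backward turn was needed. I then turned it about 165° clockwise until the torque rose to 1.45 N·m, more than the stated 145° because it probably entered the opening before the post.
- **Final position:** After release, the fin top was 99.6 mm and the hub top 66.9 mm above the washer, against 100 and 67 nominal. The tilt was about 1° or less.
- **Disagreement:** The camera put the nut's axis 1.2–2 mm to one side of the seat centre I had measured, the larger figure from the fin. The hand readings before release showed up to 3 mm. The calibration is good to about 2 mm and the stud allows only about 1 mm of play, so I took this as measurement bias. I could not confirm it.
- **Bystanders:** By eye, the other objects are where they were in the first top view. I did not measure their positions.

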